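Lay two courses of cedar strip on a nest-box roof

TASK

Finish the little sloping nest-box roof with the two loose wooden strips: lay the long strip overlapping the bottom course already fixed to the roof, then the short strip overlapping the long one, each with its lower edge on the pale line marked across the strip beneath, straight and centred from side to side. The long strip's own line must end up on top and towards the upper edge of the roof. Keep hold of each strip, tilted to the slope of the bottom course, until it rests in place, rather than dropping it, and leave the other things on the bench alone.

Things in the scene. Friction and masses are not known exactly. Their poses are not given: they have to be found in the camera images.
- roof: Roof unit, fixed to the bench: plywood deck 220 wide, 160 up the slope, 12 thick, rising at 40 degrees away from the robot on a low frame; nothing above it. Origin: bench level under mid-deck; x level, uphill, y along the eave, z up. The deck's top face runs from its eave (x -62, z 34 mm) to its top edge (x 61, z 137).
- starter: Bottom course, fixed on the roof: dark wooden strip 60 (up the slope) x 200 x 10 mm, lying at 27 degrees to the bench. Origin: centre of its underside; x up its slope, y along the eave, z out of its upper face. Lower edge at x -30, pale line at x +12. The long strip properly laid has its origin at (42, 0, 10) mm in this frame, axes parallel, its upper edge resting on the deck.
- starter_line (a point): Middle of the pale line, 3 mm wide, on the bottom course's upper face, 42 mm up from its lower edge.
- long_strip: Long loose strip, dark wood, 60 x 170 x 10 mm, 48-84 g, flat on the bench. Origin: centre of its underside; x across its width towards the edge that goes uppermost, y along it, z out of the face with the line. Pale line at x +12 (42 mm from its lower edge). Can be picked across its width at its middle; stays on the slope by friction. The short strip's place is (42, 0, 10) mm in this frame.
- long_line (a point): Middle of the pale line, 3 mm wide, on the long strip's face.
- short_strip: Short loose strip, plain dark wood, 60 x 120 x 10 mm, 34-59 g, flat on the bench; the two strips start one on each side of the roof, either way round. Origin: centre of its underside; x across its width, y along it, z up. Either long edge may go uppermost. Can be picked across its width at its middle; stays on the slope by friction.
- offcut: Bystander: square offcut of the same strip, 60 x 55 x 10 mm. Origin: centre of its underside.
- tape: Bystander: tape measure, 65 x 36 x 60 mm high. Origin: centre of its underside.
- pencil: Bystander: flat carpenter's pencil, 170 mm long. Origin: centre of its underside.
- glue: Bystander: white bottle, 56 mm across, 150 mm high, beyond the roof. Origin: centre of its underside.
- hammer: Bystander: hammer, 260 mm long, lying beyond the roof. Origin: its underside at mid-length.
- jar: Bystander: glass jar, 60 mm across, 70 mm high. Origin: centre of its underside.
Mind the look-alikes: they are no part of the job. Leave any blue look-alike of the long_strip alone. Leave any red look-alike of the short_strip alone.

How it is judged (in metres and radians):
On the way, in this order (a step that is already met when the one before it is completed fails the run):
1. the long strip, still held and parallel to the slope within 7 degrees, rests in its course on the roof (contact force between the fingers and long_strip above 1 N and (contact force between long_strip and roof above 0.1 N or contact force between long_strip and starter above 0.1 N) and angle between the z axis of long_strip and the z axis of starter, either way round below 0.12 rad and x of long_strip in the frame of starter between 0.024 and 0.06 m).
2. the long strip lies released on the bottom course's line (x of long_strip in the frame of starter between 0.037 and 0.047 m and y of long_strip in the frame of starter between -0.012 and 0.012 m and z of long_strip in the frame of starter between 0.006 and 0.015 m and angle between the y axis of long_strip and the y axis of starter, either way round below 0.07 rad and angle between the z axis of long_strip and the z axis of starter, either way round below 0.12 rad and linear speed of long_strip below 0.01 m/s and contact force between the fingers and long_strip below 0.05 N), for 0.2 s.
3. the short strip, still held and parallel to the slope within 7 degrees, rests in its course on the roof (contact force between the fingers and short_strip above 1 N and (contact force between short_strip and long_strip above 0.1 N or contact force between short_strip and roof above 0.1 N) and angle between the z axis of short_strip and the z axis of starter, either way round below 0.12 rad and x of short_strip in the frame of long_strip between 0.024 and 0.06 m).
At the end, for the whole second after the job is handed in: The long strip lies on the bottom course and the short strip on the long one, each with its lower edge within 5 mm of the line beneath, centred within 12 mm, straight within 4 degrees, flat on the slope within 7 degrees, the long strip's line upper side up; both released and at rest (all of step 2 and x of short_strip in the frame of long_strip between 0.037 and 0.047 m and y of short_strip in the frame of long_strip between -0.012 and 0.012 m and z of short_strip in the frame of long_strip between 0.006 and 0.015 m and angle between the y axis of short_strip and the y axis of long_strip, either way round below 0.07 rad and angle between the z axis of short_strip and the z axis of long_strip, either way round below 0.12 rad and linear speed of short_strip below 0.01 m/s and contact force between the fingers and short_strip below 0.05 N); the robot touches nothing.
It fails at once if a bystander (offcut, tape measure, pencil, glue bottle, hammer, jar) is moved more than 30 mm (distance of any of offcut, tape, pencil, glue, hammer, jar from where it was at the start of the episode above 0.03 m).
It also fails if it takes over 67 s, if anything falls off the work surface, if the arm or the gripper's body presses on something with over 40 N, if the wrist force passes 120 N, or if a joint passes its speed limit or range.

ROBOT

A 6-joint arm with a two-finger parallel gripper is mounted at the origin on the work surface. World frame = base frame: x ahead of the robot, y to its left, z up, the work surface at z = 0. Lengths are in mm, angles in rad, forces in N, time in s.
With the tool pointing down it reaches from about 350 to 975 mm from the base axis. Payload 7.1 kg.
Tool frame: the origin (TCP) lies between the finger pads; the fingertips stand 19 mm ahead of it and the grasp point (between the pads) is the TCP (ctrl.finger_overhang is the distance from the TCP to the fingertips, in mm); z points along the fingers, y is the line along which they close (so a half turn about z gives the same grasp; the last joint's range is limited). The gripper opens to 88 mm and grips with 3 to 60 N. Pads are 20 mm wide; open, the fingers measure 115 mm over their backs; the gripper's body (75 mm by 178 mm) begins 61 mm behind the grasp point.
Start: joints at [-0.019, 0.423, 1.63, -0, 1.089, -0.019], TCP at [624.984, 0.026, 241.675] pointing down, gripper open.
Joint ranges: [-3, 3], [-0.9, 2.11], [0.09, 2.58], [-1.31, 4.45], [0.11, 2.69], [-2.54, 2.54]. Speed limits (rad/s): [2.39, 2.39, 3.01, 3.14, 3.14, 3.14].

INTERFACE

Orientations are given as a rotation vector (axis times angle).
In Python, from workcell import ctrl gives the robot as it stands. The module is installed in compiled form; this text tells all that it offers.
- The arm moves only by the tool arm_command, never from a script. Its argument "rows" is one flat list of numbers, 7 for each row, row after row: the turn, a rotation vector about the tool's x, y, z scaled (see below), then the shift along the tool's x, y, z scaled (see below), then the opening, from -1 (shut) to 1 (fully open). A call has 1 to 5 rows; each row is the pose to reach, as a shift and turn from the pose commanded when the call began, along the tool's axes at that moment, turning the shorter way round; what a row does not reach only later rows make up. The controller multiplies each number of a shift by 80 mm and each number of a turn by 180 degrees. A row lasts 1/10 s, in which the tool goes at most 50 mm and 8.59 degrees, less where a joint would pass 70% of its speed; a pose out of reach is approached as far as the arm can. A call with a number of a shift or a turn outside -1 to 1 is refused whole. A call with a gripper value outside its range is refused whole. The fingers move at their own pace and stop on an object; the grip force is fixed at half the most. Time passes only in rows, so rows that repeat a pose let the fingers close. It gives the time, the measured TCP pose, the force, the opening and the grip force at its end, in the units of the state.
- ctrl.get_obs(): the state, without advancing time (a new reading comes with each control period).
- ctrl.get_image(name): name is "scene" or "side" or "wrist"; returns (picture, depth): 480x640x3 uint8, red, green, blue; 480x640 float32, mm along the optical axis (not along the pixel's ray), 0 where there is no reading.
- ctrl.camera_params(name): a dict with "camera_matrix" (3x3 intrinsics, pixels), "world_to_cam" (4x4, takes a point from world to camera coordinates); the wrist camera has in their place "tool_from_camera" (4x4, takes a point from camera to tool coordinates, whose origin is the TCP and whose axes are the flange's). Camera axes: x right, y down, z forward; pixel columns grow to the right and rows downward; lengths in mm; the calibration is good to about 2 mm. A picture is of the moment at which its call begins: read the wrist's pose just before it. camera_params takes no time and is no camera call.
- ctrl.close_job(): hands the job in; it is judged then, once.
The state is a dict: "t": time; "qpos": joint angles; "qvel": joint speeds; "joint_torque": joint torques, N m; "ee_pos": TCP position; "orientation": TCP orientation; "ft_force": force on the tool from outside, world axes, zero at the start; "moment": the same for the moment, N m; "width": finger opening in mm; "grasp_force": force on a finger pad.
Only numpy, scipy, OpenCV 4.12 (cv2) and the standard library are available. Lean on these libraries where they do the work, as an engineer would, in place of code of your own. Each camera call takes 0.05 s, during which the arm holds its last target. There are 200 camera calls.

## Working session

There is one attempt and no reset: what is moved stays moved. The work goes in short steps, Python scripts to look and compute and a tool call to move; the robot and the scene stay as the last step left them, time stands still between calls to the robot, and variables do not carry over. Pictures are saved under pics/ and viewed, at most 10 in all, crops included, and the job is handed in when it is done.

Besides the shell and the picture viewer there is one more tool, called after "Emit:" as name(argument=value, ...) on one line, values as JSON. arm_command: Moves the arm, as the interface text tells. Shifts and turns lie within -1 to 1; 1 stands for 80 mm of shift or 180 degrees of turn. Its arguments: {"type":"object","properties":{"rows":{"type":"array","items":{"type":"number"}}},"required":["rows"]}

```bash
mkdir -p pics
cat > h.py <<'E'
import numpy as np, cv2
from workcell import ctrl
from scipy.spatial.transform import Rotation as R
def snap(n,f):
    o=ctrl.get_obs(); im,d=ctrl.get_image(n); cv2.imwrite('pics/'+f+'.png',im[:,:,::-1]); np.savez('pics/'+f+'.npz',im=im,d=d,p=o['ee_pos'],r=o['orientation'],n=n); return im,d
def load(f): return np.load('pics/'+f+'.npz')
def tow(z,uv):
    n=str(z['n']); c=ctrl.camera_params(n); K=np.array(c['camera_matrix'])
    if n=='wrist':
        T=np.eye(4);T[:3,:3]=R.from_rotvec(z['r']).as_matrix();T[:3,3]=z['p'];T=T@np.array(c['tool_from_camera'])
    else: T=np.linalg.inv(np.array(c['world_to_cam']))
    uv=np.atleast_2d(uv).astype(int); dd=z['d'][uv[:,1],uv[:,0]]
    P=np.c_[(uv[:,0]-K[0,2])/K[0,0]*dd,(uv[:,1]-K[1,2])/K[1,1]*dd,dd]
    return P@T[:3,:3].T+T[:3,3]
E
python3 - <<'E'
from h import *
print(ctrl.get_obs(), ctrl.finger_overhang)
ims=[snap(n,n+'0')[0] for n in('scene','side')]
for n in('scene','side'):
    c=ctrl.camera_params(n);print(np.round(np.linalg.inv(c['world_to_cam']),2),c['camera_matrix'])
print(ctrl.camera_params('wrist'))
E
```

```text
{'t': 0.0, 'qpos': array([-1.89711876e-02,  4.23859997e-01,  1.63068564e+00, -6.38100496e-06,
        1.08858298e+00, -1.90168237e-02]), 'qvel': array([-0.00054716,  0.00083518,  0.00136663,  0.00165812,  0.00018748,
       -0.0004507 ]), 'joint_torque': array([ 1.28069914e-03, -5.44622147e+01, -2.73670936e+01,  6.42951974e-02,
        2.27214623e-02, -1.51321510e-04]), 'ee_pos': array([6.24475710e+02, 5.20310128e-02, 2.40891423e+02]), 'orientation': array([-2.22060753e+00, -2.22071546e+00,  1.67912019e-03]), 'ft_force': array([ 0.83527375,  0.12172208, -0.34990088]), 'moment': array([0.06145544, 0.02915957, 0.02610042]), 'grasp_force': 0.0, 'width': 87.85858124641777} 19.0
[[-8.5000e-01  3.9000e-01 -3.5000e-01  9.0147e+02]
 [ 5.2000e-01  6.2000e-01 -5.9000e-01  7.2669e+02]
 [-2.0000e-02 -6.9000e-01 -7.3000e-01  9.1280e+02]
 [ 0.0000e+00  0.0000e+00  0.0000e+00  1.0000e+00]] [[445.23464179   0.         322.06848503]
 [  0.         445.23464179 239.54113853]
 [  0.           0.           1.        ]]
[[ 8.90000e-01 -3.50000e-01  3.00000e-01  7.39300e+01]
 [-4.60000e-01 -6.80000e-01  5.70000e-01 -7.68730e+02]
 [-0.00000e+00 -6.50000e-01 -7.60000e-01  1.17416e+03]
 [ 0.00000e+00  0.00000e+00  0.00000e+00  1.00000e+00]] [[606.67623733   0.         306.97943037]
 [  0.         606.67623733 244.75084212]
 [  0.           0.           1.        ]]
{'camera_matrix': array([[413.27994528,   0.        , 320.42815995],
       [  0.        , 413.27994528, 239.02429188],
       [  0.        ,   0.        ,   1.        ]]), 'tool_from_camera': array([[-4.67939614e-04, -9.52248807e-01, -3.05322764e-01,
         8.47658857e+01],
       [ 9.99999216e-01, -9.09881197e-05, -1.24882899e-03,
         7.02992892e-01],
       [ 1.16141517e-03, -3.05323109e-01,  9.52248103e-01,
        -1.43266731e+02],
       [ 0.00000000e+00,  0.00000000e+00,  0.00000000e+00,
         1.00000000e+00]])}
```

View pics/scene0.png

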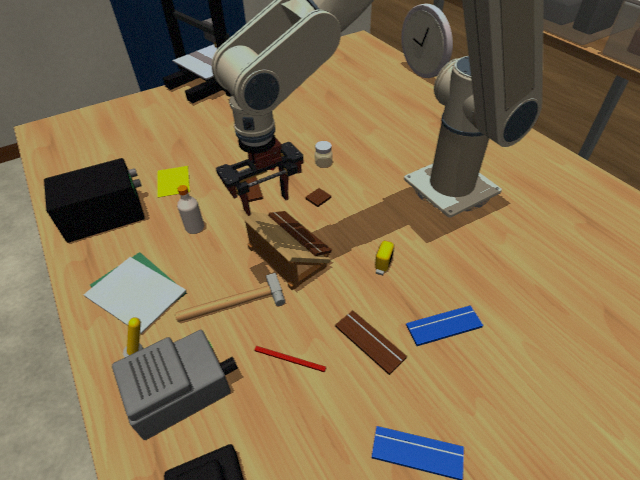

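View pics/side0.png

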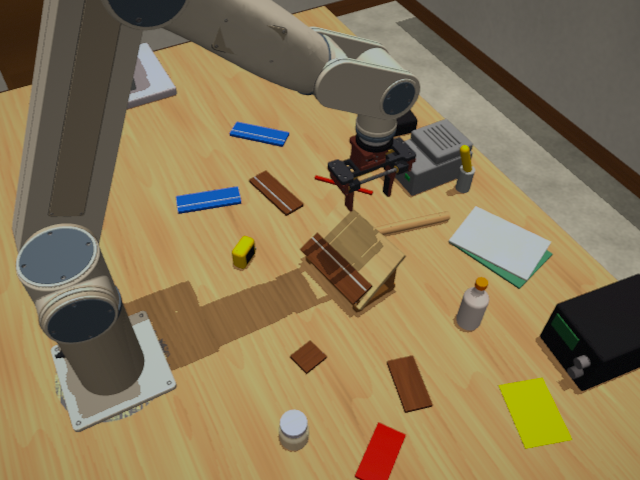

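Scene view: the dark strip with a line at (370,341) is the long strip. The blue look-alikes are at (445,325) and (418,452), and the fixed starter is at (300,232). Side view: the plain dark strip at (410,384) is the short strip. The square offcut is at (308,357), the red look-alike at (381,455) and the long strip at (276,192).

```bash
cat > m.py <<'E'
from h import *
def seg(z,seed,dark=110,box=70):
    im=z['im'].astype(int); P=tow(z,np.array([(u,v) for v in range(480) for u in range(640)])).reshape(480,640,3)
    m=((im.sum(2)<dark*3)&(im[:,:,0]>=im[:,:,2])).astype(np.uint8)
    x,y=seed; w=np.zeros_like(m); w[max(0,y-box):y+box,max(0,x-box):x+box]=1
    n,l=cv2.connectedComponents(m*w); k=(l==l[y,x]) if l[y,x] else None
    if k is None: print('seed not dark',im[y,x]); return None
    k=cv2.morphologyEx(k.astype(np.uint8),cv2.MORPH_CLOSE,np.ones((7,7)))
    return k,P
E
python3 - <<'E'
from m import *
for f,s,nm in(('scene0',(360,341),'long'),('side0',(270,196),'long'),('side0',(410,384),'short'),('side0',(325,265),'starter'),('scene0',(290,226),'starter'),('side0',(308,357),'offcut')):
    z=load(f); q=seg(z,s)
    if q is None: continue
    k,P=q; p=P[k>0]; p=p[np.isfinite(p).all(1)]
    c=np.median(p,0); print(nm,f,k.sum(),'med',c.round(1),'zpct',np.percentile(p[:,2],[5,50,95]).round(1))
    if nm!='starter': print('  rect',cv2.minAreaRect(p[:,:2].astype(np.float32)))
    else:
        A=np.c_[p[:,:2],np.ones(len(p))]; co=np.linalg.lstsq(A,p[:,2],rcond=None)[0]; r=p[:,2]-A@co; g=abs(r)<4; co=np.linalg.lstsq(A[g],p[g,2],rcond=None)[0]; print('  slope deg',np.degrees(np.arctan(np.hypot(*co[:2]))),'dir',np.degrees(np.arctan2(co[1],co[0])),'std',r[g].std(), p[g].mean(0))
z=load('side0'); im=z['im']
cv2.imwrite('pics/c1.png',np.hstack([cv2.resize(im[150:350,200:440,::-1],(480,400)),cv2.resize(im[330:480,320:440,::-1],(320,400))]))
E
```

```text
long scene0 1888 med [546.5 327.5   9.8] zpct [ 3.5  9.8 12.8]
  rect ((665.8052368164062, 507.78961181640625), (623.3193969726562, 159.06105041503906), 57.203033447265625)
long side0 1120 med [541.4 308.1   7.6] zpct [-0.1  7.6 12.3]
  rect ((356.4284973144531, -197.55511474609375), (1266.885986328125, 138.52288818359375), 69.92340087890625)
short side0 1581 med [ 542.5 -335.2    8.7] zpct [ 3.5  8.7 12.8]
  rect ((353.63995361328125, -541.9195556640625), (711.8959350585938, 109.21797180175781), 47.76013946533203)
starter side0 6707 med [515.5 -25.1   2.5] zpct [-4.7  2.5 79.9]
  slope deg 37.2261281304725 dir -100.01295345870349 std 2.274735213847372 [477.41280415 -13.18778956  21.75115916]
starter scene0 5636 med [570.2  13.1  47. ] zpct [ -1.9  47.  128.8]
  slope deg 26.886631977597872 dir 52.99874351020193 std 2.3809414231158725 [503.18245068  15.63016874  33.66614846]
offcut side0 697 med [ 383.8 -178.9    8.3] zpct [ 0.7  8.3 12.2]
  rect ((222.46060180664062, -446.37103271484375), (705.4699096679688, 78.87311553955078), 58.8823127746582)
```

View pics/c1.png

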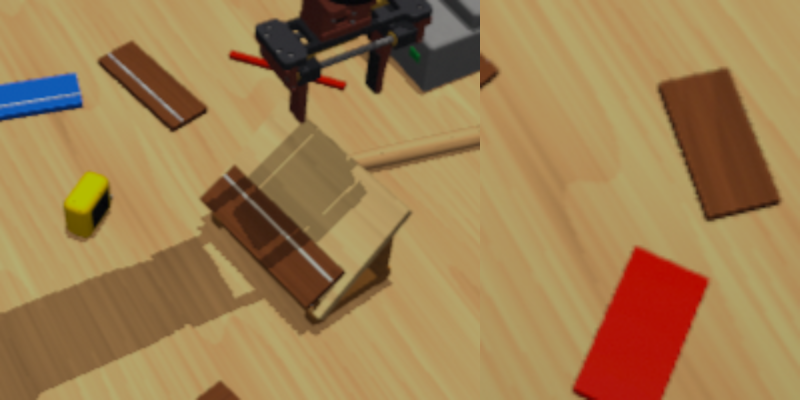

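The crop confirms the choices. The plain dark strip is in the right panel at (715,145). The lined dark strip is at (152,85) in the left panel. The starter's line runs (224,173) to (333,280), with the deck behind it.

Run:
```python
from h import *
im,d=snap('wrist','w0')
z=load('side0')
for nm,uv in(('line',[(312,237),(339,263),(366,290)]),('low',[(303,248),(330,275),(356,300)]),('up',[(318,235),(345,258),(370,285)]),):
    print(nm,tow(z,uv).round(1).tolist())
s=load('scene0')
print('long corners',tow(s,[(350,314),(337,322),(404,353),(391,369)]).round(0).tolist())
print('short',tow(z,[(391,359),(411,358),(429,403),(409,410)]).round(0).tolist())
```

```text
line [[526.5, 71.7, 74.9], [545.8, -25.8, 71.9], [559.8, -122.8, 75.0]]
low [[497.5, 62.9, 59.1], [516.0, -37.1, 57.3], [533.6, -125.4, 56.8]]
up [[541.4, 69.1, 76.8], [564.7, -20.6, 73.8], [575.2, -114.8, 74.5]]
long corners [[544.0, 238.0, 10.0], [579.0, 235.0, 0.0], [500.0, 389.0, 11.0], [548.0, 404.0, 10.0]]
short [[543.0, -265.0, 3.0], [581.0, -285.0, 9.0], [556.0, -390.0, 7.0], [510.0, -384.0, 9.0]]
```

View pics/w0.png

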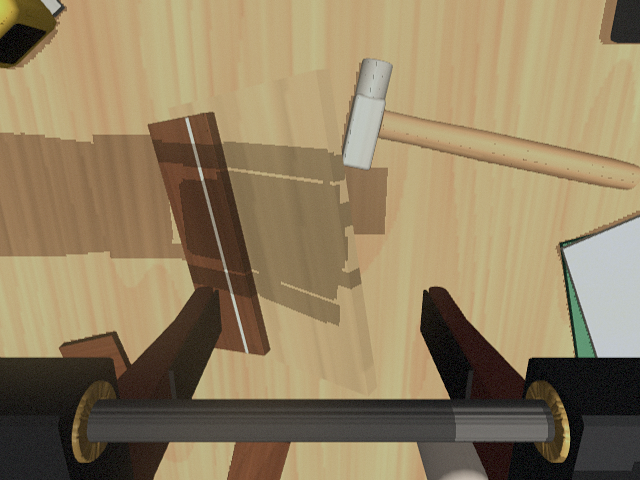

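Wrist view: the starter's line runs (188,118) to (247,352), and the starter's lower edge runs (149,125) to (220,348). The deck is to the right, with the hammer beyond it. I'll fit the starter frame from this view.

```bash
cat > st.py <<'E'
from h import *
def starter(f,a,b,lowa,lowb):
    # fit plane from patch between low edge and line; line by brightness peak
    z=load(f); g=z['im'].astype(float).sum(2); a,b,lowa,lowb=map(np.array,(a,b,lowa,lowb)); 
    pts=[];pl=[]
    for t in np.linspace(.04,.96,60):
        c=a+(b-a)*t; lo=lowa+(lowb-lowa)*t; 
        for s in np.linspace(.15,.85,12): pl.append(c+(lo-c)*s)
        u=np.arange(-8,9)+int(round(c[0])); v=int(round(c[1])); w=np.clip(g[v,u]-np.median(g[v,u])-60,0,None)
        if w.sum()>0: pts.append(((w*u).sum()/w.sum(),v))
    pts=np.array(pts); cv=np.polyfit(pts[:,1],pts[:,0],1); r=pts[:,0]-np.polyval(cv,pts[:,1])
    P=tow(z,np.array(pl)); 
    for i in range(4):
        c=P.mean(0); n=np.linalg.svd(P-c)[2][2]; n*=np.sign(n[2]); d=(P-c)@n; P=P[abs(d)<2.5*max(d.std(),.5)]
    # ray-plane for ends
    cm=ctrl.camera_params('wrist');K=np.array(cm['camera_matrix']);T=np.eye(4);T[:3,:3]=R.from_rotvec(z['r']).as_matrix();T[:3,3]=z['p'];T=T@cm['tool_from_camera']
    def rp(uv):
        dr=T[:3,:3]@np.array([(uv[0]-K[0,2])/K[0,0],(uv[1]-K[1,2])/K[1,1],1]);o=T[:3,3]; return o+dr*((c-o)@n)/(dr@n)
    A=rp((np.polyval(cv,a[1]),a[1]));B=rp((np.polyval(cv,b[1]),b[1])); La,Lb=rp(lowa),rp(lowb)
    print('resid px',r.std(),'plane std',d.std(),'n',n,'slope',np.degrees(np.arccos(n[2])))
    print('line ends',A.round(1),B.round(1),'len',np.linalg.norm(A-B),'low',La.round(1),Lb.round(1),'len',np.linalg.norm(La-Lb))
    y=(A-B)/np.linalg.norm(A-B); x=np.cross(y,n)
    print('line-low dist',(A-La)@x,(B-Lb)@x)
    return (A+B)/2,x,y,n
E
python3 - <<'E'
from st import *
m,x,y,n=starter('w0',(188,118),(247,352),(149,125),(220,348))
print('mid',m,'x',x,'y',y,'yaw',np.degrees(np.arctan2(x[1],x[0])))
E
```

```text
resid px 0.06358024036772307 plane std 5.22601955811372 n [-0.92478567 -0.181989    0.33414289] slope 70.4795741292974
line ends [638.9  85.9 427.1] [640.5 132.  456.8] len 54.8785060595256 low [610.9  83.3 348.3] [614.5  59.9 345.3] len 23.85945707489752
line-low dist -70.1530923013477 -59.16374414056677
mid [639.7150673  108.96954235 441.9212952 ] x [-0.37930752  0.51009272 -0.77196582] y [-0.02995456 -0.84064583 -0.54075624] yaw 126.63467804443108
```

```bash
sed -i 's/P=tow(z,np.array(pl)); /P=tow(z,np.array(pl)); q=np.array(pl).astype(int); P=P[z["d"][q[:,1],q[:,0]]>0]; P=P[abs(P[:,2]-np.median(P[:,2]))<30]; print(len(P))/' st.py
python3 - <<'E'
from st import *
z=load('w0'); print(z['d'][100:360:40,160:260:15].round(0)); print(tow(z,[(200,235),(240,235),(300,235),(340,235),(450,200)]).round(1))
m,x,y,n=starter('w0',(188,118),(247,352),(149,125),(220,348))
print('mid',m,'x',x,'y',y,'yaw',np.degrees(np.arctan2(x[1],x[0])))
E
```

```text
[[364. 364. 363. 301. 289. 279. 270.]
 [317. 310. 303. 297. 303. 293. 283.]
 [387. 325. 318. 311. 304. 308. 299.]
 [398. 340. 332. 325. 319. 318. 315.]
 [410. 410. 351. 340. 334. 325. 332.]
 [422. 425. 165. 165. 349. 342. 333.]
 [136. 137. 139. 157. 367. 359. 350.]]
[[ 5.272e+02 -1.410e+01  6.530e+01]
 [ 5.620e+02 -1.050e+01  7.690e+01]
 [ 6.107e+02  8.000e-01  1.131e+02]
 [ 6.371e+02  7.900e+00  1.362e+02]
 [ 7.473e+02  4.000e-01 -5.000e-01]]
653
resid px 0.06358024036772307 plane std 0.48329111585921253 n [-0.44225974 -0.07453108  0.8937849 ] slope 26.64722246979126
line ends [527.8  77.   73.8] [ 560.8 -117.3   73.9] len 197.0567368006807 low [493.2  71.4  56.2] [ 534.2 -122.    60.4] len 197.74878440455242
line-low dist 39.262328798145575 30.2012542004856
mid [544.28525942 -20.16553243  73.85221485] x [0.88117462 0.14960937 0.44849562] y [-1.67145459e-01  9.85932125e-01 -4.91301780e-04] yaw 9.636017686662546
```

Emit:
arm_command(rows=[0,0,0,1,-0.25,0,1,0,0,0,1,-0.25,0,1])

```text
t: 0.35
ee_pos: [604.3, 81.0, 241.2]
orientation: [-2.222, -2.219, 0.001]
ft_force: [0.7, -0.2, 0.3]
width: 87.4
grasp_force: 0.0
```

Emit:
arm_command(rows=[0,0,0,1,-0.25,0,1,0,0,0,1,-0.25,0,1])

```text
t: 0.55
ee_pos: [584.0, 162.2, 241.4]
orientation: [-2.22, -2.222, 0.0]
ft_force: [0.4, 0.5, 0.4]
width: 87.6
grasp_force: 0.0
```

Emit:
arm_command(rows=[0,0,0,1,-0.25,0,1,0,0,0,1,-0.25,0,1])

```text
t: 0.75
ee_pos: [563.9, 242.4, 241.5]
orientation: [-2.22, -2.222, 0.0]
ft_force: [-0.6, -0.2, 0.6]
width: 87.9
grasp_force: 0.0
```

Emit:
arm_command(rows=[0,0,-0.09,1,-0.25,0,1,0,0,-0.09,1,-0.25,0,1,0,0,-0.09,1,-0.25,0,1])

```text
t: 1.05
ee_pos: [543.7, 323.6, 241.4]
orientation: [-1.877, -2.518, -0.001]
ft_force: [0.0, -0.5, -0.3]
width: 88.0
grasp_force: 0.0
```

Run:
```python
from h import *
snap('wrist','w1'); print(ctrl.get_obs()['ee_pos'],ctrl.get_obs()['qpos'],ctrl.get_obs()['t'])
```

```text
[544.09744635 321.668239   241.24433372] [ 5.15114474e-01  4.34167690e-01  1.61335793e+00 -5.33006340e-05
  1.09469977e+00  2.29830691e-01] 1.1
```

View pics/w1.png

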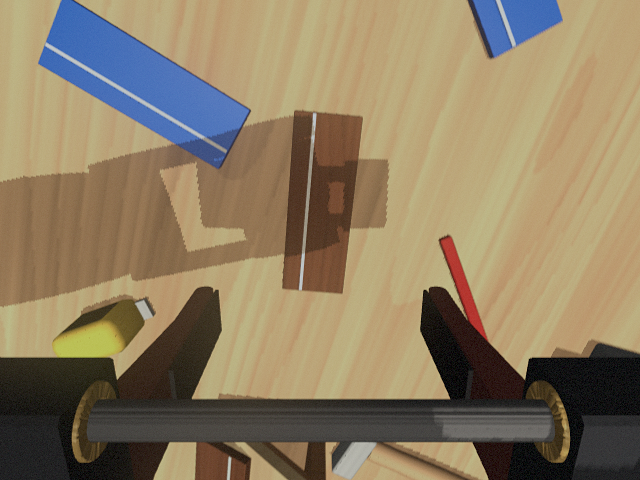

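Wrist view: the long strip's corners are at (295,110), (362,117), (343,293) and (283,288). Its line is on the left, robot side, from (315,113) to (301,290). A blue look-alike's corner is at (220,167) and the pencil at (445,240). The strip's uphill side faces the robot, so it needs about half a turn. That takes it out of joint 6's range, so I'll part-turn it on the bench and re-grip.

```bash
cat > s.py <<'E'
from h import *
def strip(f,corners,h=10):
    z=load(f); cm=ctrl.camera_params('wrist');K=np.array(cm['camera_matrix']);T=np.eye(4);T[:3,:3]=R.from_rotvec(z['r']).as_matrix();T[:3,3]=z['p'];T=T@cm['tool_from_camera']
    c=np.mean(corners,0).astype(int); g=[(c[0]+i,c[1]+j) for i in range(-12,13,4) for j in range(-40,41,8)]
    P=tow(z,g); P=P[P[:,2]<60]; zt=np.median(P[:,2]); print('top z',zt,P[:,2].std())
    out=[]
    for u,v in corners:
        d=T[:3,:3]@np.array([(u-K[0,2])/K[0,0],(v-K[1,2])/K[1,1],1]);o=T[:3,3]; out.append(o+d*(zt-o[2])/d[2])
    out=np.array(out); a,b,c,d=out  # a,b one end; c,d other
    L=(a+b-c-d)/2; print('corners',out.round(1).tolist(),'len',np.linalg.norm(L),'w',np.linalg.norm(a-b),np.linalg.norm(c-d),'centre',out.mean(0).round(1),'axis yaw',np.degrees(np.arctan2(L[1],L[0])))
    p=z['p'];M=R.from_rotvec(z['r']).as_matrix(); print('tool yaw y',np.degrees(np.arctan2(M[1,1],M[0,1])),'shift tool axes mm',((out.mean(0)-p)@M).round(1))
E
python3 - <<'E'
from s import *
strip('w1',[(295,110),(362,117),(343,293),(283,288)])
E
```

```text
top z 10.460155871530333 0.7675783362051252
corners [[499.5, 396.0, 10.5], [556.8, 407.0, 10.5], [591.5, 242.6, 10.5], [533.0, 230.8, 10.5]] len 168.30844060783113 w 58.382990665967014 59.61956803650308 centre [545.2 319.1  10.5] axis yaw 101.68285065297657
tool yaw y 16.604402041125958 shift tool axes mm [-4.900e+00  2.000e-01  2.309e+02]
```

Emit:
arm_command(rows=[0,0,0.027,-0.06,0,1,1,0,0,0.027,-0.06,0,1,1])

```text
t: 1.3
ee_pos: [546.0, 313.9, 159.9]
orientation: [-1.997, -2.425, 0.002]
ft_force: [-1.2, -1.2, -0.0]
width: 87.7
grasp_force: 0.0
```

Emit:
arm_command(rows=[0,0,0,0,0,1,1,0,0,0,0,0,1,1])

```text
t: 1.5
ee_pos: [545.3, 313.0, 78.6]
orientation: [-1.994, -2.426, 0.005]
ft_force: [-0.8, 0.4, -0.7]
width: 87.5
grasp_force: 0.0
```

Emit:
arm_command(rows=[0,0,0,0,0,0.5,1,0,0,0,0,0,0.71,1,0,0,0,0,0,0.71,1,0,0,0,0,0,0.71,1])

```text
t: 1.9
ee_pos: [547.1, 315.1, 25.8]
orientation: [1.992, 2.429, 0.001]
ft_force: [1.4, 0.9, 0.4]
width: 87.5
grasp_force: 0.0
```

Emit:
arm_command(rows=[0,0,0,0,0,0,-0.2,0,0,0,0,0,0,-0.2,0,0,0,0,0,0,-0.2,0,0,0,0,0,0,-0.2,0,0,0,0,0,0,-0.2])

```text
t: 2.4
ee_pos: [546.5, 315.6, 25.7]
orientation: [1.991, 2.43, 0.001]
ft_force: [-0.4, -0.4, 6.7]
width: 59.4
grasp_force: 30.0
```

Emit:
arm_command(rows=[0,0,0,0,0,-0.2,-0.2,0,0,0.16,0,0,-0.2,-0.2,0,0,0.16,0,0,-0.2,-0.2,0,0,0.16,0,0,-0.2,-0.2,0,0,0.16,0,0,-0.2,-0.2])

```text
t: 2.9
ee_pos: [546.6, 315.6, 41.9]
orientation: [2.537, 1.852, 0.001]
ft_force: [-0.7, -0.4, -0.0]
width: 59.2
grasp_force: 30.0
```

Emit:
arm_command(rows=[0,0,0.16,0,0,0,-0.2,0,0,0.16,0,0,0,-0.2,0,0,0.16,0,0,0,-0.2,0,0,0.16,0,0,0,-0.2])

```text
t: 3.3
ee_pos: [546.6, 315.6, 41.8]
orientation: [-2.918, -1.163, -0.001]
ft_force: [0.7, -0.2, -0.9]
width: 59.5
grasp_force: 30.0
```

Emit:
arm_command(rows=[0,0,0,0,0,0.1,-0.2,0,0,0,0,0,0.2,-0.2,0,0,0,0,0,0.2,-0.2,0,0,0,0,0,0.2,1,0,0,0,0,0,0.2,1])

```text
t: 3.8
ee_pos: [546.1, 315.3, 24.6]
orientation: [2.915, 1.171, -0.001]
ft_force: [-0.1, 0.5, 0.6]
width: 72.0
grasp_force: 0.0
```

Emit:
arm_command(rows=[0,0,0,0,0,0,1,0,0,0,0,0,-0.5,1,0,0,0,0,0,-1,1])

```text
t: 4.1
ee_pos: [545.2, 314.8, 104.3]
orientation: [2.915, 1.17, -0.006]
ft_force: [-0.2, 0.8, 0.1]
width: 87.4
grasp_force: 0.0
```

Run:
```python
from h import *
snap('wrist','w2'); o=ctrl.get_obs(); print(o['ee_pos'],o['qpos'],o['t'])
```

```text
[549.07020512 316.97066251 111.88484272] [5.04760083e-01 5.95639514e-01 1.68882213e+00 5.70809100e-05
 8.49819527e-01 1.31190292e+00] 4.15
```

Emit:
arm_command(rows=[0,0,-0.23,0,0,-0.8,1,0,0,-0.23,0,0,-0.8,1,0,0,-0.23,0,0,-0.8,1,0,0,-0.23,0,0,-0.8,1,0,0,-0.23,0,0,-0.8,1])

```text
t: 4.65
ee_pos: [546.3, 315.4, 169.2]
orientation: [2.307, 2.132, 0.001]
ft_force: [0.5, 0.7, 0.3]
width: 87.7
grasp_force: 0.0
```

Emit:
arm_command(rows=[0,0,-0.23,0,0,0,1,0,0,-0.23,0,0,0,1,0,0,-0.23,0,0,0,1,0,0,-0.23,0,0,0,1,0,0,-0.23,0,0,0,1])

```text
t: 5.15
ee_pos: [546.2, 315.4, 168.8]
orientation: [-1.405, -2.81, -0.0]
ft_force: [0.0, 0.2, 0.2]
width: 87.9
grasp_force: 0.0
```

Emit:
arm_command(rows=[0,0,-0.23,0,0,0,1,0,0,-0.23,0,0,0,1,0,0,-0.23,0,0,0,1,0,0,-0.23,0,0,0,1,0,0,-0.23,0,0,0,1])

```text
t: 5.65
ee_pos: [546.3, 315.4, 168.8]
orientation: [0.32, 3.125, 0.0]
ft_force: [0.1, -0.1, 0.2]
width: 87.8
grasp_force: 0.0
```

Emit:
arm_command(rows=[0,0,-0.23,0,0,0,1,0,0,-0.23,0,0,0,1,0,0,-0.23,0,0,0,1,0,0,-0.23,0,0,0,1,0,0,-0.23,0,0,0,1])

```text
t: 6.15
ee_pos: [546.3, 315.4, 168.8]
orientation: [-0.805, 3.037, 0.0]
ft_force: [0.0, -0.8, 0.9]
width: 88.0
grasp_force: 0.0
```

Emit:
arm_command(rows=[0,0,-0.08,0,0,0,1,0,0,-0.08,0,0,0,1,0,0,-0.08,0,0,0,1,0,0,-0.08,0,0,0,1])

```text
t: 6.55
ee_pos: [546.3, 315.4, 168.8]
orientation: [1.166, -2.917, -0.0]
ft_force: [0.9, 0.6, -0.3]
width: 88.0
grasp_force: 0.0
```

Run:
```python
from h import *
snap('wrist','w3'); o=ctrl.get_obs(); print(o['ee_pos'],o['orientation'],o['qpos'],o['t'])
```

```text
[546.28677082 315.39552897 168.82508338] [ 1.16654602e+00 -2.91695112e+00 -2.56829680e-05] [ 5.04719062e-01  5.17541485e-01  1.66603479e+00  2.39554873e-05
  9.58041347e-01 -1.82696523e+00] 6.6
```

View pics/w3.png

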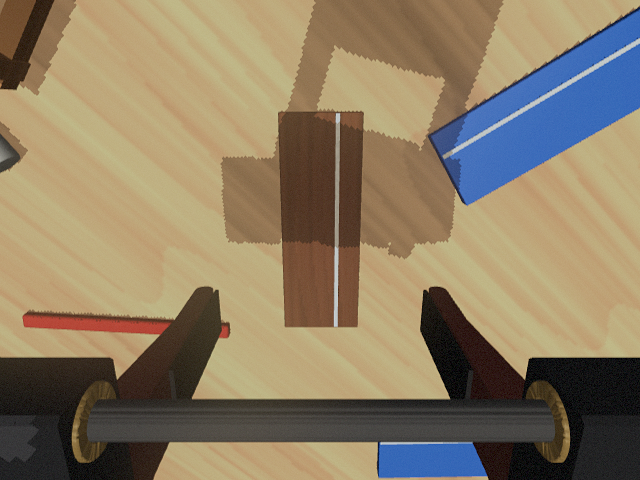

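Wrist view: the strip is square to the gripper, with corners at (278,112), (363,112), (357,327) and (285,327). The line is on the right at u≈337, so tool y now points along strip +x.

Run:
```python
from s import *
strip('w3',[(278,112),(363,112),(357,327),(285,327)])
```

```text
top z 10.162959033007724 0.6891156270375242
corners [[508.5, 238.6, 10.2], [467.6, 281.6, 10.2], [590.0, 398.4, 10.2], [630.8, 355.5, 10.2]] len 169.15649115875905 w 59.36058774832465 59.25919392998663 centre [549.2 318.5  10.2] axis yaw -136.30147518286955
tool yaw y 133.5829413005557 shift tool axes mm [ -4.3   0.2 158.7]
```

Emit:
arm_command(rows=[0,0,0,-0.055,0,1,1,0,0,0,-0.055,0,1,1])

```text
t: 6.8
ee_pos: [549.3, 318.4, 87.5]
orientation: [-1.167, 2.916, 0.0]
ft_force: [0.1, -0.2, -0.7]
width: 87.9
grasp_force: 0.0
```

Emit:
arm_command(rows=[0,0,0,0,0,0.5,1,0,0,0,0,0,0.81,1,0,0,0,0,0,0.81,1,0,0,0,0,0,0.81,1])

```text
t: 7.2
ee_pos: [549.3, 318.4, 23.5]
orientation: [1.168, -2.915, 0.0]
ft_force: [0.4, 0.1, 0.4]
width: 87.7
grasp_force: 0.0
```

Emit:
arm_command(rows=[0,0,0,0,0,0,-0.2,0,0,0,0,0,0,-0.2,0,0,0,0,0,0,-0.2,0,0,0,0,0,0,-0.2,0,0,0,0,0,0,-0.2])

```text
t: 7.7
ee_pos: [549.7, 318.6, 24.5]
orientation: [-1.17, 2.915, 0.0]
ft_force: [1.0, 0.6, 4.2]
width: 59.4
grasp_force: 30.0
```

Run:
```python
from h import *
o=ctrl.get_obs(); print(o['ee_pos'],o['orientation'],o['width'],o['ft_force'])
m=np.array([544.3,-20.2,73.85]); x=np.array([.8812,.1496,.4485]);x/=np.linalg.norm(x)
y=np.array([-.16715,.98593,0]); n=np.cross(x,y); tgt=m+30*x
print('roof',tgt, 'n',n,'tcp at rest',tgt+24.5*n,'above 60',tgt+85*n)
```

```text
[549.6624774  318.56273858  24.54817482] [-1.16981446e+00  2.91509729e+00  1.76932267e-04] 59.36216584383469 [0.9721781  0.58493878 4.21153572]
roof [570.73539398 -15.71210288  87.30469155] n [-0.44217947 -0.07496506  0.89378667] tcp at rest [559.90199701 -17.54874677 109.20246488] above 60 [533.15013918 -22.08413268 163.27655818]
```

Emit:
arm_command(rows=[0,0,0,0,0,-0.4,-0.2,0,0,0,0,0,-1,-0.2,0,0,0,0,0,-1,-0.2])

```text
t: 8.0
ee_pos: [552.9, 320.3, 109.9]
orientation: [-1.167, 2.907, 0.002]
ft_force: [0.8, 0.0, -0.2]
width: 59.8
grasp_force: 30.0
```

Emit:
arm_command(rows=[0,0,0,0,0,-0.5,-0.2,0,0,0,0,0,-1,-0.2,0,0,0,0,0,-1,-0.2])

```text
t: 8.3
ee_pos: [552.2, 320.0, 189.2]
orientation: [-1.167, 2.907, 0.002]
ft_force: [0.2, -0.4, 0.4]
width: 59.6
grasp_force: 30.0
```

Emit:
arm_command(rows=[0,0,0.23,0,0,-0.2,-0.2,0,0,0.23,0,0,-0.2,-0.2,0,0,0.23,0,0,-0.2,-0.2,0,0,0.23,0,0,-0.2,-0.2,0,0,0.23,0,0,-0.2,-0.2])

```text
t: 8.8
ee_pos: [548.8, 318.1, 198.4]
orientation: [0.055, -3.139, 0.001]
ft_force: [-0.5, -0.3, 0.1]
width: 59.5
grasp_force: 30.0
```

Emit:
arm_command(rows=[0,0,0.23,0,0,0,-0.2,0,0,0.23,0,0,0,-0.2,0,0,0.23,0,0,0,-0.2,0,0,0.23,0,0,0,-0.2,0,0,0.23,0,0,0,-0.2])

```text
t: 9.3
ee_pos: [548.8, 318.1, 198.4]
orientation: [-1.058, -2.956, 0.002]
ft_force: [-0.9, -0.2, -0.7]
width: 59.8
grasp_force: 30.0
```

Emit:
arm_command(rows=[0,0,0.23,0,0,0,-0.2,0,0,0.23,0,0,0,-0.2,0,0,0.23,0,0,0,-0.2,0,0,0.23,0,0,0,-0.2,0,0,0.23,0,0,0,-0.2])

```text
t: 9.8
ee_pos: [548.8, 318.1, 198.3]
orientation: [-2.036, -2.392, 0.003]
ft_force: [-0.4, 0.3, -0.8]
width: 59.9
grasp_force: 30.0
```

Emit:
arm_command(rows=[0,0,0,-0.42,-0.09,0,-0.2,0,0,0,-0.83,-0.18,0,-0.2])

```text
t: 10.0
ee_pos: [545.4, 250.1, 198.3]
orientation: [-2.027, -2.399, 0.003]
ft_force: [0.8, -0.1, -0.7]
width: 59.4
grasp_force: 30.0
```

Emit:
arm_command(rows=[0,0,0,-0.42,-0.09,0,-0.2,0,0,0,-0.83,-0.18,0,-0.2])

```text
t: 10.2
ee_pos: [542.1, 181.3, 198.5]
orientation: [-2.028, -2.398, 0.003]
ft_force: [0.5, -0.0, -0.6]
width: 59.2
grasp_force: 30.0
```

Emit:
arm_command(rows=[0,0,0,-0.42,-0.09,0,-0.2,0,0,0,-0.83,-0.18,0,-0.2])

```text
t: 10.4
ee_pos: [539.0, 113.4, 198.7]
orientation: [-2.028, -2.398, 0.002]
ft_force: [0.5, -0.2, -0.1]
width: 59.8
grasp_force: 30.0
```

Emit:
arm_command(rows=[0,0,0,-0.42,-0.09,0,-0.2,0,0,0,-0.83,-0.18,0,-0.2])

```text
t: 10.6
ee_pos: [535.8, 45.6, 198.7]
orientation: [-2.028, -2.398, 0.002]
ft_force: [0.4, 1.0, -0.5]
width: 59.5
grasp_force: 30.0
```

Emit:
arm_command(rows=[0,0,0,-0.42,-0.09,0,-0.2,0,0,0,-0.83,-0.18,0,-0.2,0,0,0,-0.83,-0.18,0,-0.2])

```text
t: 10.9
ee_pos: [532.6, -23.9, 198.8]
orientation: [-2.033, -2.394, 0.002]
ft_force: [0.6, 0.8, -1.0]
width: 59.5
grasp_force: 30.0
```

```bash
cat > go.py <<'E'
from h import *
m=np.array([544.3,-20.2,73.85]); x=np.array([.8812,.1496,.4485]);x/=np.linalg.norm(x)
y=np.array([-.16715,.98593,0]); y/=np.linalg.norm(y); n=np.cross(x,y)
def to(p,M):
    o=ctrl.get_obs(); A=R.from_rotvec(o['orientation']).as_matrix()
    print('t',o['t'],'w',o['width'],'pos',o['ee_pos'].round(1),'turn',(R.from_matrix(A.T@M).as_rotvec()/np.pi).round(4),'shift',((p-o['ee_pos'])@A/80).round(3),'q',o['qpos'].round(2))
def tool(s=1): # tool z=-n, tool y=s*x
    return np.c_[np.cross(s*x,-n),s*x,-n]
E
python3 - <<'E'
from go import *
t=m+30*x; to(t+80*n,tool())
E
```

```text
t 10.9 w 59.485326614133086 pos [532.6 -23.9 198.8] turn [-0.1486  0.0004 -0.0016] shift [0.021 0.04  0.5  ] q [-0.07  0.35  1.87 -0.    0.93 -0.23]
```

Emit:
arm_command(rows=[-0.149,0,-0.002,0.02,0.04,0,-0.2,-0.149,0,-0.002,0.02,0.04,0,-0.2,-0.149,0,-0.002,0.02,0.04,0.1,-0.2,-0.149,0,-0.002,0.02,0.04,0.2,-0.2,-0.149,0,-0.002,0.02,0.04,0.2,-0.2])

```text
t: 11.4
ee_pos: [533.5, -18.1, 181.7]
orientation: [1.803, 2.142, 0.506]
ft_force: [0.3, -0.3, -0.1]
width: 59.5
grasp_force: 30.0
```

Run:
```python
from go import *
t=m+30*x; to(t+60*n,tool()); snap('wrist','w4')
```

```text
t 11.4 w 59.455236512171226 pos [533.5 -18.1 181.7] turn [-0.0005 -0.0007  0.001 ] shift [-0.049 -0.114  0.512] q [-0.13  0.26  2.16  0.45  0.31 -0.71]
```

View pics/w4.png

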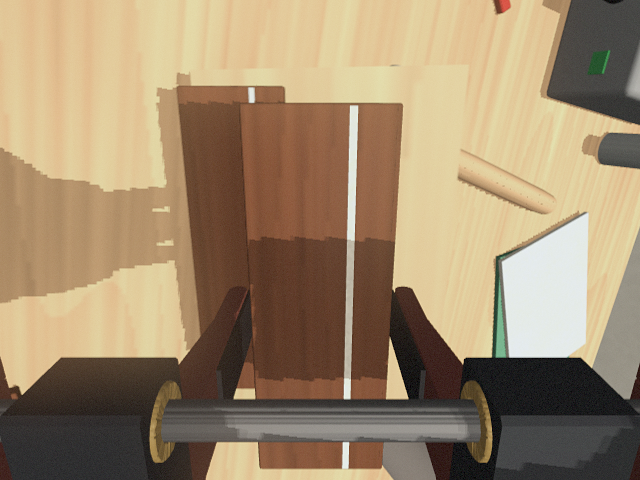

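Wrist view: the held strip spans (240,103) to (402,103) at the far end and (260,468) to (383,468) at the near end, with its line uphill. The starter's far end runs (178,86) to (284,86), with its line at u≈251. Now I'll check their relative positions.

Run:
```python
from go import *
z=load('w4'); M=R.from_rotvec(z['r']).as_matrix()
S=np.c_[x,y,n]; org=m-12*x-10*n
def fr(l,uv): 
    P=tow(z,uv); print(l,'starter frame',((P-org)@S).round(1).tolist())
fr('starter end+line',[(182,90),(190,90),(230,90),(251,92),(251,96)])
fr('starter low',[(187,180),(193,240)])
fr('strip far',[(244,107),(320,107),(398,107)])
fr('strip mid',[(252,250),(320,250),(390,250)])
fr('strip near',[(263,464),(320,464),(380,464)])
```

```text
starter end+line starter frame [[-25.8, 97.2, 10.1], [-21.4, 97.3, 10.0], [0.8, 97.3, 9.7], [12.5, 96.3, 9.5], [12.5, 94.2, 10.3]]
starter low starter frame [[-27.6, 47.1, 10.8], [-27.6, 9.7, 10.3]]
strip far starter frame [[23.8, 88.3, 97.0], [51.3, 88.3, 95.7], [79.9, 88.4, 95.2]]
strip mid starter frame [[24.1, 33.4, 96.9], [51.5, 33.4, 96.5], [79.6, 33.7, 97.2]]
strip near starter frame [[24.0, -77.0, 95.9], [51.7, -76.7, 96.0], [80.8, -76.7, 95.9]]
```

Emit:
arm_command(rows=[0,0,0,-0.075,-0.115,0.2,-0.2,0,0,0,-0.075,-0.115,0.6,-0.2,0,0,0,-0.075,-0.115,0.75,-0.2,0,0,0,-0.075,-0.115,0.85,-0.2,0,0,0,-0.075,-0.115,0.85,-0.2])

```text
t: 11.95
ee_pos: [560.8, -20.1, 118.5]
orientation: [1.798, 2.142, 0.509]
ft_force: [0.5, -0.7, 0.0]
width: 59.4
grasp_force: 30.0
```

Run:
```python
from go import *
t=m+30*x; to(t+24.5*n,tool()); snap('wrist','w5')
z=load('w5'); org=m-12*x-10*n; S=np.c_[x,y,n]
d=z['d']; g=z['im']; print(((tow(z,[(320,150),(320,250),(280,250),(360,250),(320,330)])-org)@S).round(1)); print(ctrl.get_obs()['ft_force'])
```

```text
t 11.95 w 59.36066424126731 pos [560.8 -20.1 118.5] turn [ 0.0007 -0.0007  0.0016] shift [ 0.034 -0.057  0.102] q [-0.13  0.42  2.13  0.79  0.19 -1.05]
[[46.7 66.4 28. ]
 [46.8 26.8 28.2]
 [30.6 26.5 27.5]
 [63.  26.7 27.6]
 [47.  -9.4 28.5]]
[-0.03839342  0.14193611  0.33220132]
```

Run:
```python
from go import *
t=m+30*x; to(t+24.5*n,tool()); snap('wrist','w6')
```

```text
t 12.0 w 59.56194564463925 pos [560.5 -20.3 119. ] turn [ 0.0008 -0.0006  0.0016] shift [ 0.035 -0.057  0.109] q [-0.13  0.42  2.14  0.79  0.19 -1.05]
```

View pics/w6.png

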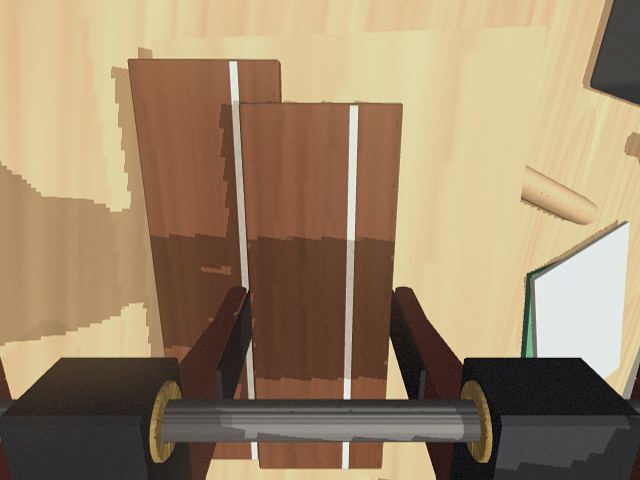

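Wrist view: the strip's lower edge (240,103) to (260,468) is just off the starter line, which runs (234,62) to (254,458). The strip still sits about 8 mm above the starter.

Run:
```python
from go import *
z=load('w6'); org=m-12*x-10*n; S=np.c_[x,y,n]
def fr(l,uv): 
    print(l,((tow(z,uv)-org)@S).round(1).tolist())
fr('line',[(234,64),(235,80),(236,95),(253,455)])
fr('starter far',[(133,62),(200,62),(275,62)])
fr('starter low',[(145,180),(135,90)])
fr('starter near',[(210,455),(230,455)])
fr('strip far',[(243,106),(320,106),(399,106)])
fr('strip near',[(263,465),(320,465),(380,465)])
```

```text
line [[12.8, 97.6, 11.1], [12.8, 91.8, 10.9], [12.7, 86.2, 9.6], [11.3, -96.8, 9.7]]
starter far [[-27.2, 98.3, 9.8], [-0.9, 98.4, 9.5], [28.7, 98.6, 9.2]]
starter low [[-28.4, 51.5, 9.5], [-27.9, 87.9, 9.6]]
starter near [[15.9, -11.9, 93.8], [-0.7, -95.6, 10.9]]
strip far [[18.6, 81.9, 28.3], [46.6, 82.1, 28.3], [75.0, 82.2, 29.8]]
strip near [[19.7, -83.6, 28.8], [47.3, -83.1, 29.1], [76.3, -83.3, 28.8]]
```

Emit:
arm_command(rows=[0,0,0.004,0.01,-0.06,0.03,-0.2,0,0,0.004,0.01,-0.06,0.06,-0.2,0,0,0.004,0.01,-0.06,0.09,-0.2,0,0,0.004,0.01,-0.06,0.09,-0.2])

```text
t: 12.45
ee_pos: [558.9, -20.3, 110.9]
orientation: [1.812, 2.129, 0.512]
ft_force: [-0.6, -0.1, -0.2]
width: 59.5
grasp_force: 30.0
```

Run:
```python
from go import *
snap('wrist','w7')
z=load('w7'); org=m-12*x-10*n; S=np.c_[x,y,n]
t=m+30*x; to(t+24.5*n,tool()); print(ctrl.get_obs()['ft_force'])
def fr(l,uv): 
    print(l,((tow(z,uv)-org)@S).round(1).tolist())
fr('strip far',[(243,106),(320,106),(399,106)])
fr('strip near',[(263,465),(320,465),(380,465)])
```

```text
t 12.5 w 59.45925377284142 pos [558.8 -20.3 110.9] turn [ 0.0011 -0.0003 -0.0025] shift [0.031 0.007 0.028] q [-0.13  0.44  2.14  0.88  0.17 -1.13]
[-0.16026931  0.34825153 -0.85637262]
strip far [[14.8, 82.5, 22.6], [42.6, 82.3, 22.2], [71.1, 82.1, 22.8]]
strip near [[13.4, -84.1, 21.2], [41.2, -83.8, 21.7], [70.4, -84.2, 21.7]]
```

Emit:
arm_command(rows=[0,0,0,0,0,0.015,-0.2,0,0,0,0,0,0.025,-0.2,0,0,0,0,0,0.025,-0.2])

```text
t: 12.8
ee_pos: [559.4, -20.2, 108.8]
orientation: [1.813, 2.13, 0.512]
ft_force: [0.9, -0.9, -0.5]
width: 59.5
grasp_force: 30.0
```

Emit:
arm_command(rows=[0,0,0,0,0,0.01,-0.2,0,0,0,0,0,0.01,-0.2])

```text
t: 13.0
ee_pos: [559.5, -20.2, 108.6]
orientation: [1.813, 2.129, 0.512]
ft_force: [-3.9, -0.5, 7.0]
width: 59.5
grasp_force: 30.0
```

Contact is about 8 N along the normal, so the strip rests held in its course. Next I'll open a little and back off.

Emit:
arm_command(rows=[0,0,0,0,0,0,-0.2,0,0,0,0,0,0,0.55,0,0,0,0,0,0,0.55,0,0,0,0,0,0,0.55,0,0,0,0,0,0,0.55])

```text
t: 13.5
ee_pos: [559.7, -20.1, 108.1]
orientation: [1.813, 2.13, 0.512]
ft_force: [-1.2, 0.0, -0.5]
width: 68.0
grasp_force: 0.0
```

Emit:
arm_command(rows=[0,0,0,0,0,-0.1,0.55,0,0,0,0,0,-0.4,0.55,0,0,0,0,0,-0.8,1,0,0,0,0,0,-0.8,1])

```text
t: 13.9
ee_pos: [531.4, -25.3, 167.8]
orientation: [1.81, 2.127, 0.514]
ft_force: [-0.5, 0.0, -0.5]
width: 80.5
grasp_force: 0.0
```

Run:
```python
from go import *
snap('wrist','w8'); o=ctrl.get_obs(); print(o['t'],o['ee_pos'],o['qpos'],o['ft_force'])
```

```text
13.95 [531.73687496 -25.19078685 166.73524375] [-0.14638176  0.28933608  2.17472526  0.56271897  0.26584989 -0.8213687 ] [-0.20138378  0.20438739  0.84418795]
```

View pics/w8.png

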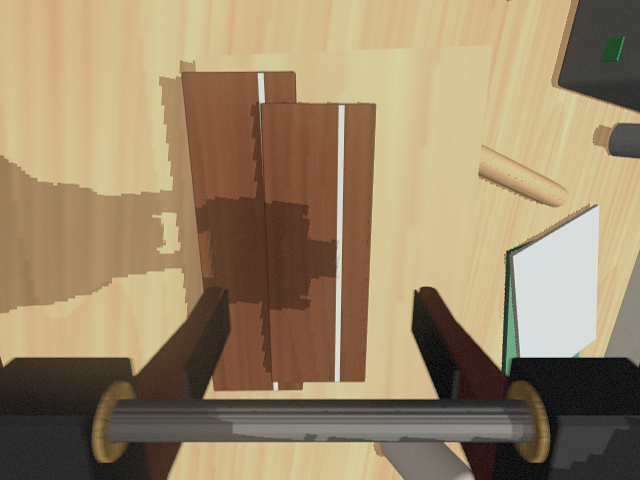

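Wrist view: the long strip lies with its corners at (260,103), (376,104), (365,381) and (272,381). Its lower edge is on the starter line, which shows at (262,75) and (276,388). I'll measure it and refit the line for the short strip.

Run:
```python
from go import *
from st import starter
z=load('w8'); org=m-12*x-10*n; S=np.c_[x,y,n]
def fr(l,uv): 
    print(l,((tow(z,uv)-org)@S).round(1).tolist())
fr('starter line',[(262,78),(263,95),(276,387)])
fr('starter ends',[(187,75),(225,75),(217,386)])
fr('strip far',[(263,107),(320,107),(373,107)])
fr('strip near',[(275,378),(320,378),(362,378)])
mm,X,Y,N=starter('w8',(341,105),(337,380),(262,105),(273,380))
print('mid',mm.tolist(),'x',X.tolist(),'n',N.tolist(),'in S',((mm-org)@S).round(1),'dirs',(X@S).round(3),(N@S).round(3))
strt=R.from_rotvec(ctrl.get_obs()['orientation']).as_matrix(); print('tool',strt.round(3).tolist())
```

```text
starter line [[13.0, 96.2, 9.7], [13.3, 87.8, 10.9], [12.6, -96.7, 9.9]]
starter ends [[-25.8, 97.9, 11.2], [-6.3, 97.9, 9.5], [-27.0, -95.9, 9.2]]
strip far [[14.1, 81.7, 19.8], [43.4, 81.5, 20.0], [70.7, 81.3, 19.3]]
strip near [[13.3, -83.3, 18.5], [42.1, -82.8, 19.5], [68.8, -83.3, 19.3]]
719
resid px 0.10361343491740904 plane std 0.6299747468524352 n [-0.44472591 -0.0747331   0.89254346] slope 26.80538207848646
line ends [563.5  66.6 101.5] [590.  -97.9 100.9] len 166.63110637495612 low [527.6  60.9  83.1] [ 554.2 -103.6   82.6] len 166.55436462271612
line-low dist 40.68392562229971 40.62258406950805
mid [576.7315614219099, -15.640081496948952, 101.19414697353055] x [0.881460322536084, 0.14026314359385197, 0.45094783550179485] n [-0.44472590810146173, -0.07473310035180081, 0.8925434613368349] in S [53.5 -0.9 19.8] dirs [ 1.    -0.009  0.003] [-0.003  0.001  1.   ]
tool [[-0.161, 0.88, 0.448], [0.987, 0.142, 0.076], [0.003, 0.454, -0.891]]
```

Emit:
arm_command(rows=[0,0,0,0,0,-0.5,1,0.149,0,0,0,0,-0.7,1,0.149,0,0,0,0,-0.7,1,0.149,0,0,0,0,-0.7,1,0.149,0,0,0,0,-0.7,1])

```text
t: 14.45
ee_pos: [509.0, -28.5, 215.3]
orientation: [-2.03, -2.391, -0.003]
ft_force: [0.1, 0.0, -0.2]
width: 88.2
grasp_force: 0.0
```

Emit:
arm_command(rows=[0,0,0,-0.48,-0.02,-0.1,1,0,0,0,-0.96,-0.04,-0.3,1])

```text
t: 14.65
ee_pos: [515.8, -104.7, 236.6]
orientation: [-2.025, -2.392, -0.005]
ft_force: [0.7, 1.2, -0.3]
width: 87.7
grasp_force: 0.0
```

Emit:
arm_command(rows=[0,0,0,-0.48,-0.02,0,1,0,0,0,-0.96,-0.04,0,1])

```text
t: 14.85
ee_pos: [525.6, -182.7, 237.6]
orientation: [-2.03, -2.392, -0.008]
ft_force: [0.2, -0.4, 0.3]
width: 87.4
grasp_force: 0.0
```

Emit:
arm_command(rows=[0,0,0,-0.48,-0.02,0,1,0,0,0,-0.96,-0.04,0,1])

```text
t: 15.05
ee_pos: [534.5, -259.2, 236.6]
orientation: [-2.03, -2.391, -0.008]
ft_force: [0.1, 0.4, -0.0]
width: 87.6
grasp_force: 0.0
```

Emit:
arm_command(rows=[0,0,0.13,-0.48,-0.02,0,1,0,0,0.13,-0.96,-0.04,0,1,0,0,0.13,-0.96,-0.04,0,1,0,0,0.13,-0.96,-0.04,0,1])

```text
t: 15.45
ee_pos: [543.3, -335.0, 235.8]
orientation: [-2.474, -1.925, -0.005]
ft_force: [0.2, -0.3, 0.1]
width: 87.6
grasp_force: 0.0
```

Run:
```python
from h import *
snap('wrist','w9'); o=ctrl.get_obs(); print(o['t'],o['ee_pos'],o['qpos'],o['orientation'])
```

```text
15.5 [ 543.12927668 -334.24790978  236.07218887] [-0.57259872  0.44989184  1.60116007  0.00558422  1.09576304 -0.33086756] [-2.47039167 -1.93017684 -0.00466399]
```

View pics/w9.png

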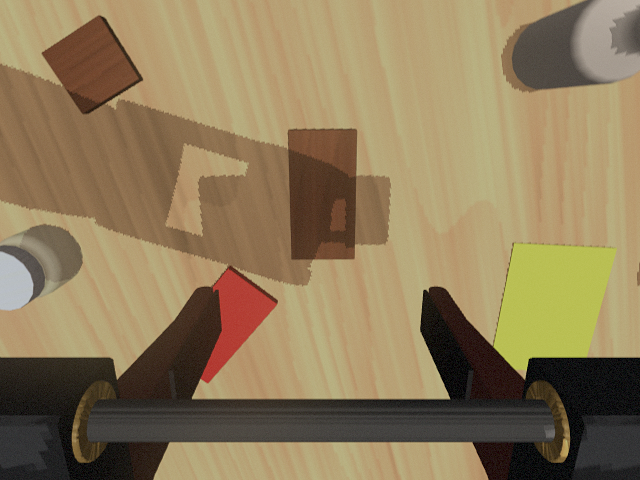

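Wrist view: the short strip's corners are at (288,129), (357,129), (355,259) and (291,259). The red look-alike's corners are at (232,266) and (277,300), and the offcut is at (92,63). That was my tenth picture, so I work from numbers from here.

Run:
```python
from s import *
strip('w9',[(288,129),(357,129),(355,259),(291,259)])
z=load('w9');M=R.from_rotvec(z['r']).as_matrix()
print('red in tool',((tow(z,[(233,270),(274,300),(225,300)])-z['p'])@M).round(1).tolist())
```

```text
top z 10.46279341811271 0.8384508939522329
corners [[532.3, -262.3, 10.5], [590.1, -276.9, 10.5], [561.9, -393.1, 10.5], [502.9, -378.2, 10.5]] len 119.53352439940831 w 59.619810630836525 60.83698035971145 centre [ 546.8 -327.6   10.5] axis yaw 76.05445977546498
tool yaw y -14.232255744993664 shift tool axes mm [  6.6   2.3 225.4]
red in tool [[-66.0, -84.6, 228.8], [-98.6, -46.1, 229.9], [-95.6, -93.4, 223.9]]
```

Emit:
arm_command(rows=[0,0,0,0.08,0.03,0.5,1,0,0,0,0.08,0.03,1,1])

```text
t: 15.7
ee_pos: [548.3, -327.6, 157.7]
orientation: [-2.472, -1.936, -0.007]
ft_force: [-0.3, -0.4, -0.2]
width: 88.0
grasp_force: 0.0
```

Emit:
arm_command(rows=[0,0,0,0,0,0.5,1,0,0,0,0,0,1,1])

```text
t: 15.9
ee_pos: [547.1, -326.8, 76.1]
orientation: [-2.47, -1.935, -0.005]
ft_force: [0.6, -0.2, -1.1]
width: 87.7
grasp_force: 0.0
```

Emit:
arm_command(rows=[0,0,0,0,0,0.45,1,0,0,0,0,0,0.63,1,0,0,0,0,0,0.63,1,0,0,0,0,0,0.63,1])

```text
t: 16.3
ee_pos: [547.7, -328.1, 28.5]
orientation: [-2.475, -1.931, -0.004]
ft_force: [-0.2, -0.1, 0.8]
width: 88.0
grasp_force: 0.0
```

Run:
```python
from h import *
o=ctrl.get_obs(); M=R.from_rotvec(o['orientation']).as_matrix(); print(o['t'],o['ee_pos'],((np.array([546.8,-327.6,24.5])-o['ee_pos'])@M).round(1),M[:,2].round(4))
```

```text
16.3 [ 547.65289692 -328.07594      28.49684598] [ 0.2 -0.9  4. ] [ 4.0e-04  3.8e-03 -1.0e+00]
```

Emit:
arm_command(rows=[0,0,0,0,0,0.05,1,0,0,0,0,0,0.05,1,0,0,0,0,0,0.05,-0.2,0,0,0,0,0,0.05,-0.2,0,0,0,0,0,0.05,-0.2])

```text
t: 16.8
ee_pos: [546.9, -328.3, 24.0]
orientation: [-2.476, -1.929, -0.004]
ft_force: [-0.9, 0.6, -0.1]
width: 67.3
grasp_force: 0.0
```

Emit:
arm_command(rows=[0,0,0,0,0,0,-0.2,0,0,0,0,0,0,-0.2,0,0,0,0,0,0,-0.2])

```text
t: 17.1
ee_pos: [546.9, -328.2, 23.8]
orientation: [-2.475, -1.929, -0.003]
ft_force: [0.3, 1.1, 2.7]
width: 59.4
grasp_force: 30.0
```

Emit:
arm_command(rows=[0,0,0,0,0,-0.4,-0.2,0,0,0,0,0,-1,-0.2,0,0,0,0,0,-1,-0.2])

```text
t: 17.4
ee_pos: [550.1, -330.5, 109.2]
orientation: [2.474, 1.927, 0.008]
ft_force: [1.2, -0.3, 0.6]
width: 59.5
grasp_force: 30.0
```

Emit:
arm_command(rows=[0,0,0,0,0,-0.5,-0.2,0,0,0,0,0,-1,-0.2,0,0,0,0,0,-1,-0.2])

```text
t: 17.7
ee_pos: [549.6, -330.4, 188.6]
orientation: [2.475, 1.928, 0.008]
ft_force: [0.5, -0.8, -0.1]
width: 59.6
grasp_force: 30.0
```

Emit:
arm_command(rows=[0,0,-0.129,0,0,-0.5,-0.2,0,0,-0.129,0,0,-0.5,-0.2,0,0,-0.129,0,0,-0.5,-0.2,0,0,-0.129,0,0,-0.5,-0.2])

```text
t: 18.1
ee_pos: [546.5, -328.6, 222.4]
orientation: [-2.035, -2.388, -0.004]
ft_force: [-0.2, -0.5, -0.5]
width: 59.8
grasp_force: 30.0
```

Emit:
arm_command(rows=[0,0,0,0.48,0.11,0,-0.2,0,0,0,0.95,0.215,0,-0.2])

```text
t: 18.3
ee_pos: [551.3, -250.8, 222.4]
orientation: [-2.043, -2.381, -0.004]
ft_force: [0.5, 0.6, -0.4]
width: 59.3
grasp_force: 30.0
```

Emit:
arm_command(rows=[0,0,0,0.48,0.11,0,-0.2,0,0,0,0.95,0.215,0,-0.2])

```text
t: 18.5
ee_pos: [556.4, -171.9, 223.0]
orientation: [-2.041, -2.382, -0.003]
ft_force: [-0.7, 0.1, -0.8]
width: 59.5
grasp_force: 30.0
```

Emit:
arm_command(rows=[0,0,0,0.48,0.11,0,-0.2,0,0,0,0.95,0.215,0,-0.2])

```text
t: 18.7
ee_pos: [561.4, -94.0, 223.4]
orientation: [-2.04, -2.383, -0.003]
ft_force: [-0.0, 0.1, -0.4]
width: 59.6
grasp_force: 30.0
```

Emit:
arm_command(rows=[0,0,0,0.48,0.11,0,-0.2,0,0,0,0.95,0.215,0,-0.2,0,0,0,0.95,0.215,0,-0.2])

```text
t: 19.0
ee_pos: [566.6, -14.1, 223.8]
orientation: [-2.035, -2.387, -0.004]
ft_force: [-0.3, -1.0, 0.1]
width: 59.5
grasp_force: 30.0
```

```bash
cat > go2.py <<'E'
from go import to
from h import *
m=np.array([576.73,-15.64,101.19]); x=np.array([.88146,.14026,.45095]); n=np.array([-.44473,-.07473,.89254])
x-=n*(x@n); x/=np.linalg.norm(x); y=np.cross(n,x); M=np.c_[np.cross(x,-n),x,-n]; org=m-12*x-10*n; S=np.c_[x,y,n]
def fr(z,l,uv): print(l,((tow(z,uv)-org)@S).round(1).tolist())
E
python3 - <<'E'
from go2 import *
to(m+30*x+80*n,M)
E
```

```text
t 19.0 w 59.54786766118804 pos [566.6 -14.1 223.8] turn [-0.1494 -0.0006 -0.0003] shift [-0.045  0.007  0.47 ] q [-0.05  0.36  1.77  0.01  1.01 -0.21]
```

Emit:
arm_command(rows=[-0.149,0,0,-0.045,0,0,-0.2,-0.149,0,0,-0.045,0,0,-0.2,-0.149,0,0,-0.045,0,0.1,-0.2,-0.149,0,0,-0.045,0,0.2,-0.2,-0.149,0,0,-0.045,0,0.2,-0.2])

```text
t: 19.5
ee_pos: [565.1, -22.1, 206.6]
orientation: [1.823, 2.126, 0.508]
ft_force: [-0.3, -0.2, -0.9]
width: 59.4
grasp_force: 30.0
```

Run:
```python
from go2 import *
to(m+30*x+60*n,M); to(m+30*x+24.5*n,M)
```

```text
t 19.5 w 59.41886093213786 pos [565.1 -22.1 206.6] turn [-0.0013 -0.0001 -0.0017] shift [ 0.052 -0.078  0.498] q [-0.13  0.25  2.08  0.35  0.38 -0.58]
t 19.5 w 59.41886093213786 pos [565.1 -22.1 206.6] turn [-0.0013 -0.0001 -0.0017] shift [ 0.051 -0.076  0.941] q [-0.13  0.25  2.08  0.35  0.38 -0.58]
```

Emit:
arm_command(rows=[0,0,0,0.05,-0.077,0.2,-0.2,-0.001,0,-0.002,0.05,-0.077,0.6,-0.2,-0.001,0,-0.002,0.05,-0.077,0.75,-0.2,-0.001,0,-0.002,0.05,-0.077,0.83,-0.2,-0.001,0,-0.002,0.05,-0.077,0.83,-0.2])

```text
t: 20.0
ee_pos: [591.4, -13.3, 146.3]
orientation: [1.808, 2.13, 0.512]
ft_force: [-0.1, 0.2, -0.0]
width: 59.6
grasp_force: 30.0
```

```bash
cat > ext.py <<'E'
from go2 import *
import sys
def ext(f,zlo,zhi):
    z=load(f); uv=np.array([(u,v) for v in range(0,480) for u in range(150,480)]); d=z['d'][uv[:,1],uv[:,0]]
    P=(tow(z,uv)-org)@S; dark=z['im'][uv[:,1],uv[:,0]].sum(1)
    k=(d>0)&(P[:,2]>zlo)&(P[:,2]<zhi)&(P[:,0]>0)&(P[:,0]<85)&(abs(P[:,1])<90)&(dark<330)
    q=P[k]; print(len(q),'z med',np.median(q[:,2]).round(2))
    for a,b in((20,50),(-5,20),(-50,-30)):
        w=q[(q[:,1]>a)&(q[:,1]<b)]
        if len(w)>100: print('y',a,b,'x ext',np.percentile(w[:,0],[.5,99.5]).round(1),'z',np.median(w[:,2]).round(1))
    w=q[(q[:,0]>25)&(q[:,0]<60)]; print('y ext',np.percentile(w[:,1],[.3,99.7]).round(1))
    w=q[(q[:,0]>15)&(q[:,0]<70)]; A=np.c_[w[:,:2],np.ones(len(w))]; print('tilt',np.degrees(np.linalg.lstsq(A,w[:,2],rcond=None)[0][:2]).round(2))
    L=(d>0)&(dark>330)&(abs(P[:,0]-12)<6)&(abs(P[:,2]-10)<5); l=P[L]
    for a,b in((62,84),(-84,-62)):
        w=l[(l[:,1]>a)&(l[:,1]<b)]; print('long line',a,b,len(w),np.median(w,0).round(1) if len(w) else '')
E
python3 - <<'E'
from ext import *
snap('wrist','w10'); to(m+30*x+24.5*n,M); ext('w10',20,40)
E
```

```text
t 20.05 w 59.495253580754536 pos [591.3 -13.4 147. ] turn [ 0.001  -0.0001  0.0014] shift [-0.001 -0.048  0.121] q [-0.1   0.4   2.06  0.5   0.25 -0.72]
33367 z med 29.77
y 20 50 x ext [16.5 75.3] z 29.7
y -5 20 x ext [ 8.7 83.5] z 29.8
y -50 -30 x ext [16.8 75.6] z 29.9
y ext [-41.1  59.7]
tilt [-0.1  -0.43]
long line 62 84 681 [12.5 75.8 10. ]
long line -84 -62 0
```

Emit:
arm_command(rows=[0,0,0,0,-0.047,0.03,-0.2,0,0,0,0,-0.047,0.07,-0.2,0,0,0,0,-0.047,0.095,-0.2,0,0,0,0,-0.047,0.095,-0.2])

```text
t: 20.45
ee_pos: [591.2, -13.3, 138.4]
orientation: [1.807, 2.129, 0.513]
ft_force: [-0.2, -0.0, -1.2]
width: 59.6
grasp_force: 30.0
```

Run:
```python
from ext import *
snap('wrist','w11'); to(m+30*x+24.5*n,M); ext('w11',16,30); print(ctrl.get_obs()['ft_force'])
```

```text
t 20.5 w 59.29769008778428 pos [591.2 -13.3 138.5] turn [ 0.0011 -0.      0.0015] shift [-0.002  0.001  0.027] q [-0.1   0.41  2.07  0.54  0.24 -0.77]
32960 z med 22.76
y 20 50 x ext [12.7 71.6] z 22.7
y -5 20 x ext [ 5.2 79.4] z 22.8
y -50 -30 x ext [13.  71.9] z 22.9
y ext [-41.1  59.7]
tilt [ 0.23 -0.33]
long line 62 84 658 [12.4 75.4 10.1]
long line -84 -62 57 [ 11.8 -81.6  10.1]
[ 0.62157731  0.67773269 -0.59416499]
```

Emit:
arm_command(rows=[0,0,0,0,0,0.015,-0.2,0,0,0,0,0,0.03,-0.2,0,0,0,0,0,0.03,-0.2])

```text
t: 20.8
ee_pos: [592.3, -13.1, 136.1]
orientation: [1.807, 2.13, 0.513]
ft_force: [1.0, 0.4, 0.5]
width: 59.6
grasp_force: 30.0
```

Emit:
arm_command(rows=[0,0,0,0,0,0.01,-0.2,0,0,0,0,0,0.01,-0.2])

```text
t: 21.0
ee_pos: [592.5, -13.1, 135.8]
orientation: [1.807, 2.129, 0.513]
ft_force: [-2.6, -0.7, 5.8]
width: 59.7
grasp_force: 30.0
```

Contact is about 6 N. Now I'll release.

Emit:
arm_command(rows=[0,0,0,0,0,0,-0.2,0,0,0,0,0,0,0.55,0,0,0,0,0,0,0.55,0,0,0,0,0,0,0.55,0,0,0,0,0,0,0.55])

```text
t: 21.5
ee_pos: [592.6, -13.0, 135.4]
orientation: [1.807, 2.129, 0.513]
ft_force: [0.2, 0.2, -0.8]
width: 68.0
grasp_force: 0.0
```

Emit:
arm_command(rows=[0,0,0,0,0,-0.1,0.55,0,0,0,0,0,-0.4,0.55,0,0,0,0,0,-0.8,0.55,0,0,0,0,0,-0.8,0.55])

```text
t: 21.9
ee_pos: [564.1, -18.3, 195.8]
orientation: [1.804, 2.126, 0.515]
ft_force: [-0.3, 0.4, -0.3]
width: 68.2
grasp_force: 0.0
```

Run:
```python
from ext import *
snap('wrist','w12'); o=ctrl.get_obs(); print(o['t'],o['width'],o['ft_force']); ext('w12',15,26)
z=load('w12'); uv=np.array([(u,v) for v in range(0,400) for u in range(150,480)]); d=z['d'][uv[:,1],uv[:,0]]; P=(tow(z,uv)-org)@S; dk=z['im'][uv[:,1],uv[:,0]].sum(1)<330
k=(d>0)&dk&(abs(P[:,2])<30)
for nm,c in(('long',(abs(P[:,2]-10)<3)),('starter',abs(P[:,2])<3)):
    for a,b in((62,80),(30,50),(-80,-62)):
        q=P[k&c&(P[:,1]>a)&(P[:,1]<b)&(P[:,0]>-80)&(P[:,0]<80)]
        if len(q)>50: print(nm,a,b,np.percentile(q[:,0],[1,99]).round(1))
```

```text
21.95 68.06894620192712 [ 0.22259746 -0.0671028  -0.60691822]
20014 z med 19.76
y 20 50 x ext [12.5 71.3] z 19.8
y -5 20 x ext [12.6 71.4] z 19.8
y -50 -30 x ext [12.9 71.5] z 19.7
y ext [-58.6  59.6]
tilt [-0.33  0.04]
long line 62 84 349 [12.2 75.1 10.2]
long line -84 -62 144 [ 11.8 -74.8  10.1]
long 62 80 [-29.3  29.5]
long 30 50 [-29.4   9.9]
long -80 -62 [-12.4  29.9]
starter 62 80 [-53.1 -33.1]
starter 30 50 [-56.8 -33.2]
starter -80 -62 [-69.7 -46.1]
```

Both strips measure in place: the short strip is at (42.0, 0.5, 10) mm in the long strip's frame, and the long strip has not moved.

```bash
python3 -c "
from workcell import ctrl
print(ctrl.close_job())"
```

```text
the job is handed in; nothing more can be done
None
```

Both strips are laid on their lines, released and at rest by the wrist camera's measurements, and the job is handed in at about 22 s; no verdict was returned.

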